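# Hold a bearing ring down on the gauge with the knurled collar

### The arm

A 7-joint arm with a two-finger parallel gripper is mounted at the origin on the work surface. World frame = base frame: x ahead of the robot, y to its left, z up, the work surface at z = 0. Lengths are in mm, angles in rad, forces in N, time in s.
With the tool pointing down it reaches from about 425 to 1025 mm from the base axis. Payload 9.4 kg.
Tool frame: the origin (TCP) lies midway between the tips of the shut fingers; the grasp point (between the pads) lies 19 mm behind it; z points along the fingers, y is the direction in which the jaws open and shut (so a half turn about z gives the same grasp; the last joint's range is limited). The gripper opens to 85 mm and grips with 20 to 120 N. Pads are 22 mm wide; open, the fingers measure 114 mm over their backs; the gripper's body (76 mm by 85 mm) begins 54 mm behind the grasp point. The pads swing forward as they close: fully open they stand 13 mm farther back than shut.
Start: joints at [-1.268, 0.599, -0.003, 1.599, 0.002, 0.943, -0.08], TCP at [268.787, 673.333, 231.275] pointing down, gripper open.
Joint ranges: [-2.57, 2.57], [-0.35, 1.97], [-1.29, 1.29], [0.11, 2.56], [-1.05, 4.19], [0.11, 1.86], [-2.63, 2.63]. Speed limits (rad/s): [2.22, 2.22, 3.01, 3.01, 3.14, 3.14, 3.14].

### API

Orientations are given as [roll, pitch, yaw] about the fixed x, y, z axes, in that order (R = Rz(yaw) Ry(pitch) Rx(roll)).
In Python, from bench import bot gives the robot as it stands.
- The arm moves only by the tool step_arm, never from a script. Its argument "steps" is a list of rows, each an object of numbers: "dx", "dy", "dz": the shift along the tool's x, y, z in mm; "twist": the turn about the tool's z in degrees. In form: [{"dx": .., "dy": .., "dz": .., "twist": ..}, ...]. A call has 1 to 10 rows; each row shifts and turns the commanded pose from where the row before left it, along the tool's axes as they then stand; what a row does not reach is not made up. A row lasts 1/10 s, in which the tool goes at most 50 mm and 8.59 degrees, less where a joint would pass 70% of its speed; a pose out of reach is approached as far as the arm can. A call with a gripper value outside its range is refused whole. "fingers" is the opening, from -1 (shut) to 1 (fully open), set as the call begins (left out, the last holds). The fingers move at their own pace and stop on an object; "force" is the grip in N (left out, the last holds). Time passes only in rows, so rows that do not move let the fingers close. It gives the time, the measured TCP pose, the force and the opening at its end, in the units of the state.
- bot.sense(): the state, without advancing time (a new reading comes with each control period).
- bot.get_image(name): name is "side" or "top"; returns the picture (480x640x3 uint8, blue, green, red); there is no depth.
- bot.calibration(name): a dict with "fx", "fy", "cx", "cy" (pixels), "R" (3x3) and "t" (3): a world point X has camera coordinates R X + t. Camera axes: x right, y down, z forward; pixel columns grow to the right and rows downward; lengths in mm; the calibration is good to about 2 mm. A picture is of the moment at which its call begins. calibration takes no time and is no camera call.
- bot.sign_off(): hands the job in, once; it reports no verdict.
Trained networks look in the newest picture that a camera, given by its name, has taken for a name from the list of things; names that differ only in an ending like _2 or _b are one class to them, and where a whole thing is asked for, a point or a joint stands for the part that bears it (a point fixed in the world has none). Each returns a list of dicts, best first, with "confidence" (0 to 1); they miss things now and then, are a little off and sometimes report something else, mostly with a low value. They report only what shows in the picture. A call takes as long as a camera call.
- bot.search_frame(label, camera): "at" ([x, y, z] in mm, in world coordinates, good to about 4 mm: the middle of the surface that is visible of it).
- bot.trace(label, camera): "region" (480x640 bool, what is visible of it).
The state is a dict: "time_s": time; "joint_positions": joint angles; "joint_velocities": joint speeds; "tau": joint torques, N m; "tcp_pos": TCP position; "tool_rot": TCP orientation; "force": force on the tool from outside, world axes, zero at the start; "torque": the same for the moment, N m; "opening": opening from 0.0 (shut) to 1.0 (fully open).
Only numpy, scipy, OpenCV 4.12 (cv2) and the standard library are available. Lean on these libraries where they do the work, as an engineer would, in place of code of your own. Each camera call takes 0.05 s, during which the arm holds its last target. There are 200 camera calls.

### The job

Fit the knurled steel collar, the way up it stands, over the post of the gauge stand and turn it until the hidden keyways inside it drop over the three pins of the post; do not force it. Then push the collar fully home, pressing the bearing ring down on its springs as far as it goes, and finish while still holding it pushed home: do not let go. Leave the loose ring, the plug gauge and the wrench where they are.

Things in the scene. Friction and masses are not known exactly. Their poses are not given: they have to be found in the camera images.
- collar: Loose round steel collar, knurled outside, 44 mm diameter, 45 mm tall, 22 mm through bore, 0.28 to 0.42 kg, standing on the bench right way up. Origin: centre of its underside, z up its axis. Grip it across its diameter with the fingertips above its underside, which sits on a wider ring once fitted. How its hidden keyways lie to its x axis is not told: find them by feel.
- collar_top (a point): Centre of the collar's upper face, 45 mm above its underside. Inside the collar three keyways 120 degrees apart, each 10 mm wide, reaching 17 mm from the axis, open only at the underside and run 20 mm up; they cannot be seen from above.
- stand: Fixed dark iron gauge stand, z up. Origin: on the axis of its upright post, at bench height. Base plate: x -100 to 100 mm, y -60 to 200 mm, top 45 mm above the bench. A column (38 mm diameter) with clamp block and a dial gauge turned aside stands at y = 160 mm, all beyond y = 130 mm, reaching y = 260 mm and 230 mm above the bench.
- post_top (a point): Centre of the post's top, 111 mm above the bench. The post is 20 mm in diameter, its top 6 mm tapering to 12 mm. Lined up with the pins, the collar slides freely down until its underside is 73 mm above the bench (on the bearing ring), then 8 mm more against springs to fully home, underside 65 mm above the bench.
- pin_level (a point): Point on the post's axis at the tops of its three pins, 80 mm above the bench. The pins, flat-topped stubs 6 mm wide and 16 mm tall, 120 degrees apart, stick out to 15.5 mm from the axis; their direction is new each time, not told, and stays put. A collar not lined up rests on them; it drops within about 0.13 rad of alignment: at most a third of a turn, either way.
- seat (a joint): Travel of the sprung bearing ring around the post (62 mm outer, 36 mm inner diameter, 14 mm tall, top 73 mm above the bench when up): 0 = up, 0.008 m = fully down on a hard stop. Pushing it takes 7 N to start and 12 N at the bottom, the collar's weight (about 3.5 N) included; unpushed, the springs lift the collar again.
- ring: Loose bearing ring lying on the bench, 62 mm outer, 36 mm inner diameter, 14 mm tall, smooth. Origin: centre of its underside. To be left alone. It and the collar may have changed places.
- plug: Loose steel plug gauge standing on the bench, 34 mm diameter, 74 mm tall. Origin: centre of its underside. To be left alone.
- wrench: Open wrench, 160 mm long, lying on the bench along its own x axis. To be left alone.

How it is judged:
By the outcome, as a careful person would: the job done as asked, in the order asked, and still so for the second after the job is handed in, while the arm keeps its last pose, push and grip.
It also fails if it takes over 61 s, if anything falls off the work surface, if the arm or the gripper's body presses on something with over 40 N, if the wrist force passes 120 N, or if a joint passes its speed limit or range.

## Working session

There is one attempt and no reset: what is moved stays moved. The work goes in short steps, Python scripts to look and compute and a tool call to move; the robot and the scene stay as the last step left them, time stands still between calls to the robot, and variables do not carry over. Pictures are saved under pics/ and viewed, about 8 in all and at most 12, crops included, and the job is handed in when it is done.

Besides the shell and the picture viewer there is one more tool, called after "Request:" in YAML: its name, and indented under it one key for each argument. step_arm: Moves the arm, as the interface text tells. Its arguments: {"type":"object","properties":{"steps":{"type":"array"},"fingers":{"type":"number"},"force":{"type":"number"}},"required":["steps"]}

```bash
mkdir -p pics; python3 - <<'E'
from bench import bot
import cv2,numpy as np
s=bot.sense();print(s)
for c in("top","side"):
    im=bot.get_image(c);cv2.imwrite(f"pics/{c}0.png",im)
    k=bot.calibration(c);print(c,k)
    for l in("collar","stand","ring","plug","wrench","seat"):
        r=bot.search_frame(l,c);print(c,l,[(np.round(d["at"]).tolist(),round(d["confidence"],2)) for d in r[:3]])
E
```

```text
{'time_s': 0.0, 'joint_positions': array([-1.26768758,  0.60013317, -0.00256331,  1.60014773,  0.00183227,
        0.94288489, -0.0797937 ]), 'joint_velocities': array([-0.0009376 ,  0.00051357,  0.00082783,  0.00080031,  0.00042259,
       -0.00109312, -0.00244913]), 'tau': array([-5.47415439e-04, -7.76462746e+01,  1.56520296e+00, -2.57996857e+01,
        1.23726460e-02,  9.38777783e-03,  4.37842812e-05]), 'tcp_pos': array([268.62355281, 672.88455364, 230.40448437]), 'tool_rot': array([-3.14002947e+00,  1.58552654e-04,  2.76188441e+00]), 'force': array([-0.26847603,  0.62731842,  0.24447195]), 'torque': array([-0.03438404,  0.03209236,  0.00629373]), 'opening': 0.9978496029258009}
top {'fx': 523.1114200241308, 'fy': 523.1114200241308, 'cx': 316.71608284799737, 'cy': 233.5513194803669, 'R': array([[ 0.01785556, -0.99975178, -0.01332493],
       [-0.99638033, -0.01668438, -0.08335387],
       [ 0.08311087,  0.01476503, -0.99643092]]), 't': array([-77.84379412, 621.47006386, 962.50342546])}
top collar [([449.0, -257.0, 49.0], 0.77), ([778.0, 29.0, 9.0], 0.29), ([531.0, 99.0, 42.0], 0.26)]
top stand [([532.0, 100.0, 45.0], 0.86)]
top ring [([594.0, -242.0, 14.0], 0.63), ([533.0, 102.0, 45.0], 0.61)]
top plug [([722.0, -140.0, 18.0], 0.59)]
top wrench [([777.0, 28.0, 8.0], 0.87), ([530.0, 100.0, 44.0], 0.45)]
top seat [([550.0, 25.0, 75.0], 0.8)]
side {'fx': 455.43822707920225, 'fy': 455.43822707920225, 'cx': 319.7700584362272, 'cy': 240.2885704043901, 'R': array([[-0.98907543, -0.14734403, -0.00441861],
       [-0.09622902,  0.6680826 , -0.73783848],
       [ 0.11166809, -0.72935271, -0.67496286]]), 't': array([584.28554458, 187.4600319 , 600.21428551])}
side collar []
side stand [([535.0, 151.0, 46.0], 0.85)]
side ring [([592.0, -234.0, 13.0], 0.84)]
side plug [([726.0, -132.0, 27.0], 0.62)]
side wrench [([779.0, 31.0, 2.0], 0.61)]
side seat [([553.0, 34.0, 71.0], 0.57)]
```

View pics/top0.png

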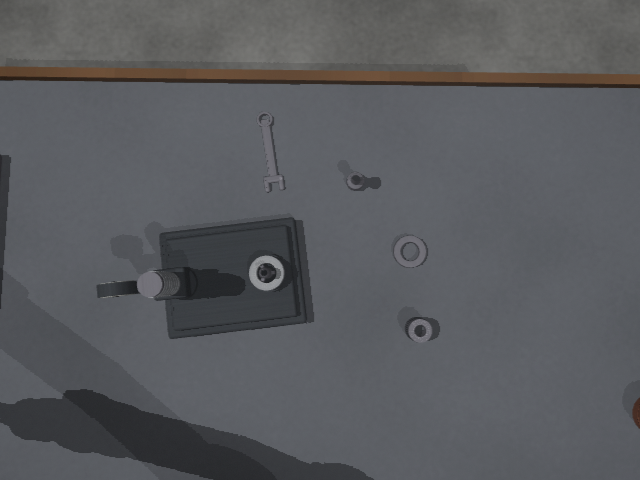

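View pics/side0.png

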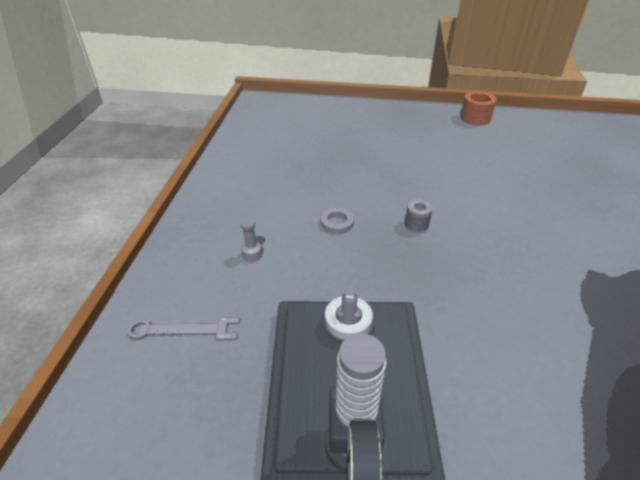

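Top view: collar at (420,330), ring (410,251), plug (356,181), wrench (270,155), post (267,272). Side view: collar (418,215), post (349,310). I'll make close crops next, for accurate positions.

```bash
python3 - <<'E'
import cv2,numpy as np
t=cv2.imread("pics/top0.png");s=cv2.imread("pics/side0.png")
def c(im,u,v,h=25):
    return cv2.convertScaleAbs(cv2.resize(im[v-h:v+h,u-h:u+h],None,fx=6,fy=6,interpolation=cv2.INTER_CUBIC),alpha=1.5)
m=np.vstack([np.hstack([c(t,420,330),c(t,267,272)]),np.hstack([c(s,418,215),c(s,349,310)])])
cv2.imwrite("pics/crop.png",m)
E
```

```text
(no output)
```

View pics/crop.png

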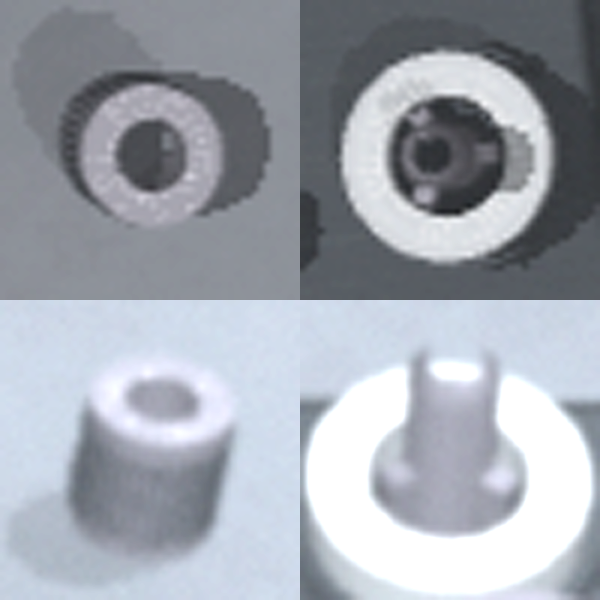

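Crops: collar's face centre is at top (420,330.3) and side (419.8,206.3). The post top is at top (263.8,272.1) and side (349.3,296.3), and the ring centre at top (266.3,272.8). The three pins show at crop offsets of about (-26,-44), (-21,37) and (42,-3).

```bash
cat > h.py <<'E'
from bench import bot
import cv2,numpy as np
def ray(c,u,v,z):
    k=bot.calibration(c);R=np.array(k["R"]);t=np.array(k["t"])
    d=R.T@np.array([(u-k["cx"])/k["fx"],(v-k["cy"])/k["fy"],1]);o=-R.T@t
    return o+d*(z-o[2])/d[2]
E
python3 - <<'E'
from h import *
p=lambda n,*a:print(n,np.round(ray(*a),1))
p("collar t","top",419.9,330.2,45);p("collar s","side",419.8,206.3,45)
p("post t","top",263.8,272.1,111);p("post s","side",349.3,296.3,111)
p("ring t","top",266.3,272.8,73);p("ring s","side",324+149/6-.4,285+174/6-.4,73)
for q in((420,112),(425,193),(487,153)):
    a=ray("top",242+(q[0]-300)/6-.4,247+q[1]/6-.4,80);c=ray("top",266.3,272.8,73)
    print(a.round(1),np.degrees(np.arctan2(*(a-c)[[1,0]])).round(1),np.hypot(*(a-c)[:2]).round(1))
E
```

```text
collar t [ 447.9 -258.1   45. ]
collar s [ 449.5 -256.3   45. ]
post t [547.7  21.3 111. ]
post s [549.2  25.6 111. ]
ring t [546.8  21.1  73. ]
ring s [549.1  22.7  73. ]
[560.   29.1  80. ] 31.1 15.4
[536.1  26.9  80. ] 151.5 12.2
[548.2   8.9  80. ] -83.5 12.3
```

Request:
step_arm:
  steps:
    - {"dx": -39.8,"dy": -21,"dz": -10}
    - {"dx": -39.8,"dy": -21,"dz": -10}
    - {"dx": -39.8,"dy": -21,"dz": -10}
    - {"dx": -39.8,"dy": -21,"dz": -10}
    - {"dx": -39.8,"dy": -21,"dz": -10}
    - {"dx": -39.8,"dy": -21,"dz": -10}
    - {"dx": -39.8,"dy": -21,"dz": -10}
    - {"dx": -39.8,"dy": -21,"dz": -10}
    - {"dx": -39.8,"dy": -21,"dz": -10}
    - {"dx": -39.8,"dy": -21,"dz": -10}

```text
validation failed for argument at $.st...
```

Request:
step_arm:
  steps:
    - {"dx": -13.7,"dy": -34.4}
    - {"dx": -13.7,"dy": -34.4}
    - {"dx": -13.7,"dy": -34.4}
    - {"dx": -13.7,"dy": -34.4}
    - {"dx": -13.7,"dy": -34.4}
    - {"dx": -13.7,"dy": -34.4}
    - {"dx": -13.7,"dy": -34.4}
    - {"dx": -13.7,"dy": -34.4}
    - {"dx": -13.7,"dy": -34.4}
    - {"dx": -13.7,"dy": -34.4}

```text
validation failed for argument at $.st...
```

Request:
step_arm:
  steps:
    - {"dx": 3.8,"dy": -40.4}
    - {"dx": 3.8,"dy": -40.4}
    - {"dx": 3.8,"dy": -40.4}
    - {"dx": 3.8,"dy": -40.4}
    - {"dx": 3.8,"dy": -40.4}
    - {"dx": 3.8,"dy": -40.4}
    - {"dx": 0}
    - {"dx": 0}

```text
validation failed for argument at $.st...
```

```bash
python3 - <<'E'
from h import *
s=bot.sense();print({k:np.round(s[k],3) for k in s})
E
```

```text
{'time_s': np.float64(0.7), 'joint_positions': array([-1.268,  0.599, -0.002,  1.599,  0.002,  0.943, -0.08 ]), 'joint_velocities': array([ 0.001, -0.001,  0.001, -0.   , -0.001,  0.   ,  0.001]), 'tau': array([ 0.0000e+00, -7.7599e+01,  1.5640e+00, -2.5834e+01,  1.2000e-02,
        2.0000e-03, -0.0000e+00]), 'tcp_pos': array([268.789, 673.348, 231.291]), 'tool_rot': array([3.142, 0.   , 2.762]), 'force': array([-1.316, -0.56 ,  0.543]), 'torque': array([-0.014,  0.034,  0.016]), 'opening': np.float64(1.001)}
```

Validation seems to need all four keys in every row.

Request:
step_arm:
  steps:
    - {"dx": -39.8,"dy": -21,"dz": -10,"twist": 0}
    - {"dx": -39.8,"dy": -21,"dz": -10,"twist": 0}
    - {"dx": -39.8,"dy": -21,"dz": -10,"twist": 0}
    - {"dx": -39.8,"dy": -21,"dz": -10,"twist": 0}
    - {"dx": -39.8,"dy": -21,"dz": -10,"twist": 0}
    - {"dx": -39.8,"dy": -21,"dz": -10,"twist": 0}
    - {"dx": -39.8,"dy": -21,"dz": -10,"twist": 0}
    - {"dx": -39.8,"dy": -21,"dz": -10,"twist": 0}
    - {"dx": -39.8,"dy": -21,"dz": -10,"twist": 0}
    - {"dx": -39.8,"dy": -21,"dz": -10,"twist": 0}

```text
time_s: 1.7
tcp_pos: [561.6, 329.2, 332.0]
tool_rot: [3.141, 0.0, 2.762]
force: [1.1, 1.3, 0.1]
opening: 1.002
```

Request:
step_arm:
  steps:
    - {"dx": -13.7,"dy": -34.4,"dz": 0,"twist": 0}
    - {"dx": -13.7,"dy": -34.4,"dz": 0,"twist": 0}
    - {"dx": -13.7,"dy": -34.4,"dz": 0,"twist": 0}
    - {"dx": -13.7,"dy": -34.4,"dz": 0,"twist": 0}
    - {"dx": -13.7,"dy": -34.4,"dz": 0,"twist": 0}
    - {"dx": -13.7,"dy": -34.4,"dz": 0,"twist": 0}
    - {"dx": -13.7,"dy": -34.4,"dz": 0,"twist": 0}
    - {"dx": -13.7,"dy": -34.4,"dz": 0,"twist": 0}
    - {"dx": -13.7,"dy": -34.4,"dz": 0,"twist": 0}
    - {"dx": -13.7,"dy": -34.4,"dz": 0,"twist": 0}

```text
time_s: 2.7
tcp_pos: [560.1, -41.0, 331.6]
tool_rot: [3.141, 0.001, 2.762]
force: [-0.5, 1.2, 0.9]
opening: 1.0
```

Request:
step_arm:
  steps:
    - {"dx": 3.8,"dy": -40.4,"dz": 10,"twist": 0}
    - {"dx": 3.8,"dy": -40.4,"dz": 10,"twist": 0}
    - {"dx": 3.8,"dy": -40.4,"dz": 10,"twist": 0}
    - {"dx": 3.8,"dy": -40.4,"dz": 10,"twist": 0}
    - {"dx": 3.8,"dy": -40.4,"dz": 10,"twist": 0}
    - {"dx": 3.8,"dy": -40.4,"dz": 10,"twist": 0}
    - {"dx": 0,"dy": 0,"dz": 0,"twist": 0}

```text
time_s: 3.4
tcp_pos: [445.7, -260.9, 270.6]
tool_rot: [-3.14, -0.001, 2.754]
force: [-0.6, 0.7, 0.7]
opening: 0.996
```

```bash
python3 - <<'E'
from h import *
s=bot.sense();print({k:np.round(s[k],3) for k in s})
E
```

```text
{'time_s': np.float64(3.4), 'joint_positions': array([ 0.26 ,  0.304,  0.206,  2.036, -0.082,  0.811,  1.697]), 'joint_velocities': array([-0.058, -0.009, -0.067, -0.027, -0.016,  0.023, -0.08 ]), 'tau': array([ 1.3550e+00, -4.8610e+01,  3.2040e+00, -2.2867e+01,  2.8000e-02,
       -3.4100e-01,  1.0640e+00]), 'tcp_pos': array([ 445.673, -260.899,  270.635]), 'tool_rot': array([-3.140e+00, -1.000e-03,  2.754e+00]), 'force': array([-0.601,  0.679,  0.661]), 'torque': array([-0.024,  0.005,  0.026]), 'opening': np.float64(0.996)}
```

Request:
step_arm:
  steps:
    - {"dx": 0,"dy": 0,"dz": 36,"twist": 0}
    - {"dx": 0,"dy": 0,"dz": 36,"twist": 0}
    - {"dx": 0,"dy": 0,"dz": 36,"twist": 0}
    - {"dx": 0,"dy": 0,"dz": 36,"twist": 0}
    - {"dx": 0,"dy": 0,"dz": 36,"twist": 0}
    - {"dx": 0,"dy": 0,"dz": 0,"twist": 0}
    - {"dx": 0,"dy": 0,"dz": 0,"twist": 0}

```text
time_s: 4.1
tcp_pos: [449.3, -256.0, 91.6]
tool_rot: [3.141, -0.001, 2.762]
force: [-0.7, -0.1, 0.4]
opening: 0.996
```

```bash
python3 - <<'E'
from h import *
t=bot.get_image("top");s=bot.get_image("side")
def c(im,u,v,h=50):
    return cv2.convertScaleAbs(cv2.resize(im[v-h:v+h,u-h:u+h],None,fx=4,fy=4,interpolation=cv2.INTER_CUBIC),alpha=1.5)
cv2.imwrite("pics/pre.png",np.hstack([c(t,420,330),c(s,418,205)]))
E
```

```text
(no output)
```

View pics/pre.png

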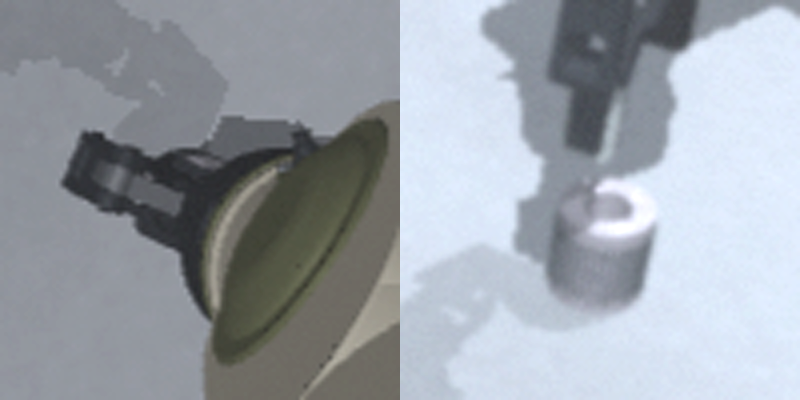

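The side view shows the fingers straddling the collar, whose face is at about (606,210) in the crop. I'll go down and grip.

Request:
step_arm:
  steps:
    - {"dx": 0,"dy": 0,"dz": 20,"twist": 0}
    - {"dx": 0,"dy": 0,"dz": 20,"twist": 0}
    - {"dx": 0,"dy": 0,"dz": 20,"twist": 0}
    - {"dx": 0,"dy": 0,"dz": 20,"twist": 0}
    - {"dx": 0,"dy": 0,"dz": 0,"twist": 0}
    - {"dx": 0,"dy": 0,"dz": 0,"twist": 0}

```text
time_s: 4.8
tcp_pos: [449.9, -256.5, 12.7]
tool_rot: [-3.142, 0.001, 2.762]
force: [0.4, 0.4, 0.4]
opening: 1.001
```

Request:
step_arm:
  steps:
    - {"dx": 0,"dy": 0,"dz": 0,"twist": 0}
    - {"dx": 0,"dy": 0,"dz": 0,"twist": 0}
    - {"dx": 0,"dy": 0,"dz": 0,"twist": 0}
    - {"dx": 0,"dy": 0,"dz": 0,"twist": 0}
    - {"dx": 0,"dy": 0,"dz": 0,"twist": 0}
    - {"dx": 0,"dy": 0,"dz": 0,"twist": 0}
    - {"dx": 0,"dy": 0,"dz": 0,"twist": 0}
    - {"dx": 0,"dy": 0,"dz": 0,"twist": 0}
    - {"dx": 0,"dy": 0,"dz": 0,"twist": 0}
    - {"dx": 0,"dy": 0,"dz": 0,"twist": 0}
  fingers: -1
  force: 60

```text
time_s: 5.8
tcp_pos: [449.7, -256.6, 12.6]
tool_rot: [-3.141, 0.002, 2.761]
force: [-1.0, -0.2, 13.1]
opening: 0.5
```

Request:
step_arm:
  steps:
    - {"dx": 0,"dy": 0,"dz": -3,"twist": 0}
    - {"dx": 0,"dy": 0,"dz": -10,"twist": 0}
    - {"dx": 0,"dy": 0,"dz": -25,"twist": 0}
    - {"dx": 0,"dy": 0,"dz": -35,"twist": 0}
    - {"dx": 0,"dy": 0,"dz": -35,"twist": 0}
    - {"dx": 0,"dy": 0,"dz": -35,"twist": 0}
    - {"dx": 0,"dy": 0,"dz": -20,"twist": 0}
    - {"dx": 0,"dy": 0,"dz": 0,"twist": 0}

```text
time_s: 6.6
tcp_pos: [450.2, -256.6, 177.3]
tool_rot: [3.142, 0.005, 2.762]
force: [0.7, -0.8, -2.8]
opening: 0.503
```

Request:
step_arm:
  steps:
    - {"dx": 1.2,"dy": 15,"dz": 0,"twist": 0}
    - {"dx": 1.2,"dy": 30,"dz": 0,"twist": 0}
    - {"dx": 1.2,"dy": 35,"dz": 0,"twist": 0}
    - {"dx": 1.2,"dy": 35,"dz": 0,"twist": 0}
    - {"dx": 1.2,"dy": 35,"dz": 0,"twist": 0}
    - {"dx": 1.2,"dy": 35,"dz": 0,"twist": 0}
    - {"dx": 1.2,"dy": 35,"dz": 0,"twist": 0}
    - {"dx": 1.2,"dy": 35,"dz": 0,"twist": 0}
    - {"dx": 1.2,"dy": 25,"dz": 0,"twist": 0}
    - {"dx": 0.8,"dy": 15.3,"dz": 0,"twist": 0}

```text
time_s: 7.6
tcp_pos: [547.6, 24.8, 173.0]
tool_rot: [-3.141, -0.002, 2.765]
force: [-0.9, -0.5, -3.2]
opening: 0.501
```

Request:
step_arm:
  steps:
    - {"dx": 0,"dy": 0,"dz": 0,"twist": 0}
    - {"dx": 0,"dy": 0,"dz": 0,"twist": 0}
    - {"dx": 0,"dy": 0,"dz": 0,"twist": 0}

```text
time_s: 7.9
tcp_pos: [547.3, 20.7, 174.1]
tool_rot: [-3.141, -0.0, 2.76]
force: [-0.8, -0.9, -3.4]
opening: 0.505
```

```bash
python3 - <<'E'
from h import *
s=bot.sense();print({k:np.round(s[k],2) for k in s})
t=bot.get_image("top");s=bot.get_image("side")
def c(im,u,v,h=50):
    return cv2.convertScaleAbs(cv2.resize(im[v-h:v+h,u-h:u+h],None,fx=4,fy=4,interpolation=cv2.INTER_CUBIC),alpha=1.2)
cv2.imwrite("pics/above.png",np.hstack([c(t,267,272),c(s,345,280)]))
E
```

```text
{'time_s': np.float64(7.9), 'joint_positions': array([-0.29,  0.47,  0.2 ,  2.07, -0.16,  0.61,  1.21]), 'joint_velocities': array([ 0., -0., -0., -0., -0.,  0., -0.]), 'tau': array([-7.900e-01, -5.992e+01,  3.620e+00, -1.902e+01, -2.000e-02,
       -1.000e-02,  1.000e-02]), 'tcp_pos': array([547.29,  20.66, 174.06]), 'tool_rot': array([-3.14, -0.  ,  2.76]), 'force': array([-0.84, -0.87, -3.39]), 'torque': array([ 0.02,  0.03, -0.01]), 'opening': np.float64(0.51)}
```

View pics/above.png

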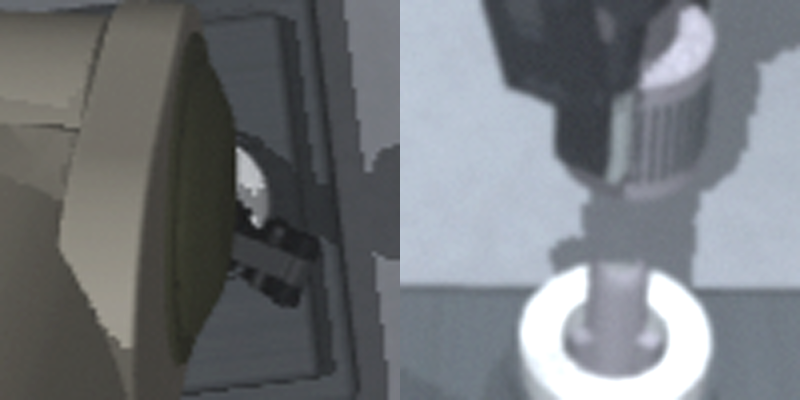

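```bash
cat >> h.py <<'E'
def proj(c,P):
    k=bot.calibration(c);q=(np.array(k["R"])@np.asarray(P,float).T).T+np.array(k["t"])
    return q[:,:2]/q[:,2:]*k["fx"]+[k["cx"],k["cy"]]
def overlay(name,cam,items,u,v,h,f):
    im=bot.get_image(cam)[v-h:v+h,u-h:u+h]
    im=cv2.convertScaleAbs(cv2.resize(im,None,fx=f,fy=f,interpolation=cv2.INTER_CUBIC),alpha=1.2)
    a=np.linspace(0,2*np.pi,60)
    for x,y,z,r,col in items:
        p=proj(cam,np.c_[x+r*np.cos(a),y+r*np.sin(a),0*a+z])
        p=(p-[u-h,v-h]+.5)*f-.5
        cv2.polylines(im,[np.round(p).astype(int)],True,col,1)
    cv2.imwrite(name,im)
E
python3 - <<'E'
from h import *
x,y,z=bot.sense()["tcp_pos"]
Y=(0,255,255);G=(0,255,0);P=(548.2,22)
overlay("pics/ov.png","side",[(x,y,z-12.6,22,Y),(x,y,z+32.4,22,Y),(*P,111,6,G),(*P,105,10,G),(*P,73,31,G),(*P,73,18,G)],350,280,37,8)
E
```

```text
(no output)
```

View pics/ov.png

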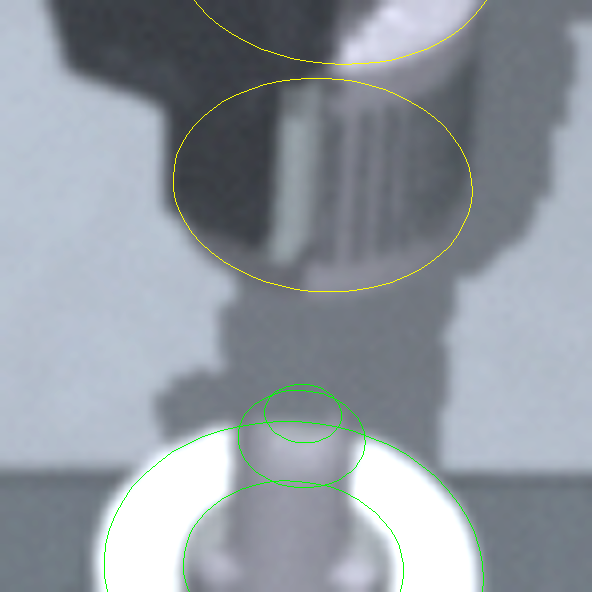

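Overlay: the collar's lower edge fits the prediction (bottom at (330,290)). The post sits slightly left and down of my guess. Taking out the top camera's bias, the post is at about (549.2,22.9).

Request:
step_arm:
  steps:
    - {"dx": -1,"dy": 2.8,"dz": 0,"twist": 0}
    - {"dx": 0,"dy": 0,"dz": 15,"twist": 0}
    - {"dx": 0,"dy": 0,"dz": 15,"twist": 0}
    - {"dx": 0,"dy": 0,"dz": 10,"twist": 0}
    - {"dx": 0,"dy": 0,"dz": 6,"twist": 0}
    - {"dx": 0,"dy": 0,"dz": 3,"twist": 0}
    - {"dx": 0,"dy": 0,"dz": 2,"twist": 0}
    - {"dx": 0,"dy": 0,"dz": 0,"twist": 0}
    - {"dx": 0,"dy": 0,"dz": 0,"twist": 0}

```text
time_s: 8.95
tcp_pos: [550.2, 24.6, 123.7]
tool_rot: [3.141, 0.001, 2.762]
force: [-0.1, 0.7, -3.8]
opening: 0.504
```

Request:
step_arm:
  steps:
    - {"dx": 0,"dy": 0,"dz": 1,"twist": 0}
    - {"dx": 0,"dy": 0,"dz": 1,"twist": 0}
    - {"dx": 0,"dy": 0,"dz": 0,"twist": 0}

```text
time_s: 9.25
tcp_pos: [550.0, 24.5, 121.3]
tool_rot: [-3.142, 0.0, 2.762]
force: [-0.1, -0.4, -3.0]
opening: 0.502
```

Request:
step_arm:
  steps:
    - {"dx": 0.2,"dy": -1.6,"dz": 0,"twist": 0}
    - {"dx": 0,"dy": 0,"dz": 1,"twist": 0}
    - {"dx": 0,"dy": 0,"dz": 1,"twist": 0}
    - {"dx": 0,"dy": 0,"dz": 0,"twist": 0}

```text
time_s: 9.65
tcp_pos: [549.1, 23.2, 119.1]
tool_rot: [-3.141, -0.0, 2.762]
force: [0.3, -0.7, -2.7]
opening: 0.503
```

Request:
step_arm:
  steps:
    - {"dx": 0,"dy": 0,"dz": 1,"twist": 0}
    - {"dx": 0,"dy": 0,"dz": 1,"twist": 0}
    - {"dx": 0,"dy": 0,"dz": 0,"twist": 0}

```text
time_s: 9.95
tcp_pos: [548.6, 22.6, 117.0]
tool_rot: [-3.141, -0.001, 2.761]
force: [-1.6, -2.9, -3.7]
opening: 0.5
```

Request:
step_arm:
  steps:
    - {"dx": 0.2,"dy": -1,"dz": 0,"twist": 0}
    - {"dx": 0,"dy": 0,"dz": 1,"twist": 0}
    - {"dx": 0,"dy": 0,"dz": 1,"twist": 0}
    - {"dx": 0,"dy": 0,"dz": 0,"twist": 0}

```text
time_s: 10.35
tcp_pos: [548.4, 22.2, 115.1]
tool_rot: [-3.141, -0.0, 2.762]
force: [-0.5, -1.1, -2.8]
opening: 0.505
```

Request:
step_arm:
  steps:
    - {"dx": 0,"dy": 0,"dz": 1,"twist": 0}
    - {"dx": 0,"dy": 0,"dz": 1,"twist": 0}
    - {"dx": 0,"dy": 0,"dz": 0,"twist": 0}

```text
time_s: 10.65
tcp_pos: [548.5, 22.2, 113.1]
tool_rot: [-3.141, -0.0, 2.762]
force: [-1.5, -2.7, -3.8]
opening: 0.506
```

Request:
step_arm:
  steps:
    - {"dx": 0.1,"dy": -0.6,"dz": 1,"twist": 0}
    - {"dx": 0,"dy": 0,"dz": 2,"twist": 0}
    - {"dx": 0,"dy": 0,"dz": 2,"twist": 0}
    - {"dx": 0,"dy": 0,"dz": 2,"twist": 0}
    - {"dx": 0,"dy": 0,"dz": 0,"twist": 0}

```text
time_s: 11.15
tcp_pos: [548.3, 21.9, 106.0]
tool_rot: [-3.142, -0.0, 2.762]
force: [-0.5, -1.4, -3.5]
opening: 0.501
```

Request:
step_arm:
  steps:
    - {"dx": 0,"dy": 0,"dz": 2,"twist": 0}
    - {"dx": 0,"dy": 0,"dz": 2,"twist": 0}
    - {"dx": 0,"dy": 0,"dz": 2,"twist": 0}
    - {"dx": 0,"dy": 0,"dz": 2,"twist": 0}
    - {"dx": 0,"dy": 0,"dz": 1,"twist": 0}
    - {"dx": 0,"dy": 0,"dz": 0,"twist": 0}

```text
time_s: 11.75
tcp_pos: [548.3, 21.8, 97.1]
tool_rot: [-3.141, -0.0, 2.762]
force: [0.7, -1.2, -2.9]
opening: 0.506
```

Request:
step_arm:
  steps:
    - {"dx": 0,"dy": 0,"dz": 1,"twist": 0}
    - {"dx": 0,"dy": 0,"dz": 1,"twist": 0}
    - {"dx": 0,"dy": 0,"dz": 1,"twist": 0}
    - {"dx": 0,"dy": 0,"dz": 0,"twist": 0}

```text
time_s: 12.15
tcp_pos: [548.3, 21.7, 94.2]
tool_rot: [-3.142, 0.0, 2.762]
force: [-0.6, -1.7, -3.4]
opening: 0.506
```

Request:
step_arm:
  steps:
    - {"dx": 0,"dy": 0,"dz": 1,"twist": 0}
    - {"dx": 0,"dy": 0,"dz": 1,"twist": 0}
    - {"dx": 0,"dy": 0,"dz": 0,"twist": 0}

```text
time_s: 12.45
tcp_pos: [548.3, 21.7, 92.2]
tool_rot: [-3.142, 0.0, 2.762]
force: [0.3, -1.9, -3.5]
opening: 0.499
```

Request:
step_arm:
  steps:
    - {"dx": 0,"dy": 0,"dz": 1,"twist": 0}
    - {"dx": 0,"dy": 0,"dz": 0,"twist": 0}

```text
time_s: 12.65
tcp_pos: [548.5, 21.7, 91.2]
tool_rot: [3.142, 0.0, 2.762]
force: [1.1, -2.2, -3.1]
opening: 0.502
```

Request:
step_arm:
  steps:
    - {"dx": 0,"dy": 0,"dz": 1,"twist": 0}
    - {"dx": 0,"dy": 0,"dz": 0,"twist": 0}

```text
time_s: 12.85
tcp_pos: [548.5, 21.7, 90.2]
tool_rot: [3.142, 0.0, 2.762]
force: [1.6, -2.7, -2.8]
opening: 0.503
```

Request:
step_arm:
  steps:
    - {"dx": -0.2,"dy": -0.6,"dz": 1,"twist": 0}
    - {"dx": 0,"dy": 0,"dz": 0,"twist": 0}

```text
time_s: 13.05
tcp_pos: [548.3, 21.4, 89.2]
tool_rot: [3.141, 0.0, 2.762]
force: [1.6, -0.9, -3.3]
opening: 0.498
```

Request:
step_arm:
  steps:
    - {"dx": 0,"dy": 0,"dz": 1,"twist": 0}
    - {"dx": 0,"dy": 0,"dz": 0,"twist": 0}

```text
time_s: 13.25
tcp_pos: [548.3, 21.3, 88.2]
tool_rot: [3.141, 0.0, 2.762]
force: [0.0, -0.5, -2.8]
opening: 0.504
```

```bash
python3 - <<'E'
from h import *
s=bot.sense();print(s["force"],s["torque"],s["joint_positions"][6])
x,y,z=s["tcp_pos"]
Y=(0,255,255);G=(0,255,0)
overlay("pics/ov2.png","side",[(x,y,z-12.6,22,Y),(x,y,z+32.4,22,Y),(x,y,111,6,G),(x,y,73,31,G)],350,300,37,8)
E
```

```text
[ 0.03528221 -0.5014548  -2.83129634] [-0.17232968 -0.28388036 -0.01283875] 1.2517955856527319
```

View pics/ov2.png

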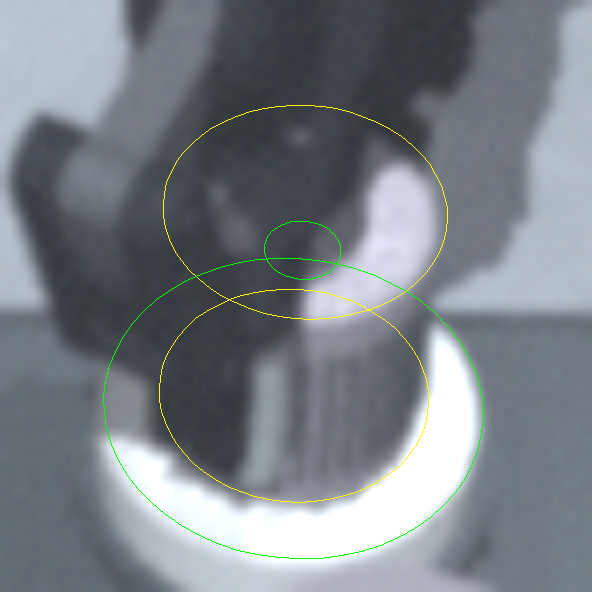

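The face and bottom arcs match the prediction (underside about 75.6 mm), and the gripper still carries the collar's weight. That is below the pin tops, so the keyways seem to have met the pins already. I'll feel for the bearing ring next.

Request:
step_arm:
  steps:
    - {"dx": 0,"dy": 0,"dz": 1,"twist": 0}
    - {"dx": 0,"dy": 0,"dz": 1,"twist": 0}
    - {"dx": 0,"dy": 0,"dz": 0,"twist": 0}

```text
time_s: 13.6
tcp_pos: [548.2, 21.2, 86.1]
tool_rot: [-3.142, -0.0, 2.762]
force: [1.1, -1.2, -3.5]
opening: 0.499
```

Request:
step_arm:
  steps:
    - {"dx": 0,"dy": 0,"dz": 1,"twist": 0}
    - {"dx": 0,"dy": 0,"dz": 0,"twist": 0}

```text
time_s: 13.8
tcp_pos: [548.3, 21.2, 85.5]
tool_rot: [3.141, 0.0, 2.762]
force: [-0.3, -0.9, 2.9]
opening: 0.505
```

Request:
step_arm:
  steps:
    - {"dx": 0,"dy": 0,"dz": 1,"twist": 0}
    - {"dx": 0,"dy": 0,"dz": 0,"twist": 0}

```text
time_s: 14.0
tcp_pos: [548.2, 21.2, 84.5]
tool_rot: [3.141, 0.0, 2.762]
force: [-0.5, -0.5, 4.8]
opening: 0.504
```

Contact came at TCP 85.5 (underside 73, the bearing ring) and it is springy, not hard, so the keyways are over the pins. Now I'll push home.

Request:
step_arm:
  steps:
    - {"dx": 0,"dy": 0,"dz": 1,"twist": 0}
    - {"dx": 0,"dy": 0,"dz": 1,"twist": 0}
    - {"dx": 0,"dy": 0,"dz": 1,"twist": 0}
    - {"dx": 0,"dy": 0,"dz": 1,"twist": 0}
    - {"dx": 0,"dy": 0,"dz": 0,"twist": 0}

```text
time_s: 14.5
tcp_pos: [548.3, 21.2, 80.5]
tool_rot: [3.141, 0.0, 2.762]
force: [-0.3, -0.6, 7.2]
opening: 0.5
```

Request:
step_arm:
  steps:
    - {"dx": 0,"dy": 0,"dz": 1,"twist": 0}
    - {"dx": 0,"dy": 0,"dz": 1,"twist": 0}
    - {"dx": 0,"dy": 0,"dz": 0,"twist": 0}

```text
time_s: 14.8
tcp_pos: [548.3, 21.2, 78.6]
tool_rot: [3.141, 0.0, 2.762]
force: [-0.8, -0.3, 7.4]
opening: 0.499
```

Request:
step_arm:
  steps:
    - {"dx": 0,"dy": 0,"dz": 1,"twist": 0}
    - {"dx": 0,"dy": 0,"dz": 0,"twist": 0}

```text
time_s: 15.0
tcp_pos: [548.3, 21.2, 77.7]
tool_rot: [3.141, 0.0, 2.762]
force: [-1.2, -0.6, 8.2]
opening: 0.507
```

Request:
step_arm:
  steps:
    - {"dx": 0,"dy": 0,"dz": 1,"twist": 0}
    - {"dx": 0,"dy": 0,"dz": 0,"twist": 0}

```text
time_s: 15.2
tcp_pos: [548.3, 21.1, 77.5]
tool_rot: [3.141, 0.001, 2.762]
force: [-4.1, -0.8, 19.6]
opening: 0.499
```

Request:
step_arm:
  steps:
    - {"dx": 0,"dy": 0,"dz": 0,"twist": 0}
    - {"dx": 0,"dy": 0,"dz": 0,"twist": 0}
    - {"dx": 0,"dy": 0,"dz": 0,"twist": 0}
    - {"dx": 0,"dy": 0,"dz": 0,"twist": 0}

```text
time_s: 15.6
tcp_pos: [548.3, 21.1, 77.5]
tool_rot: [3.141, 0.001, 2.762]
force: [-3.5, -1.9, 19.7]
opening: 0.499
```

```bash
python3 - <<'E'
from h import *
x,y,z=bot.sense()["tcp_pos"]
Y=(0,255,255);G=(0,255,0)
overlay("pics/ov3.png","side",[(x,y,65,22,Y),(x,y,110,22,Y),(x,y,65,31,G)],350,300,37,8)
E
```

```text
(no output)
```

View pics/ov3.png

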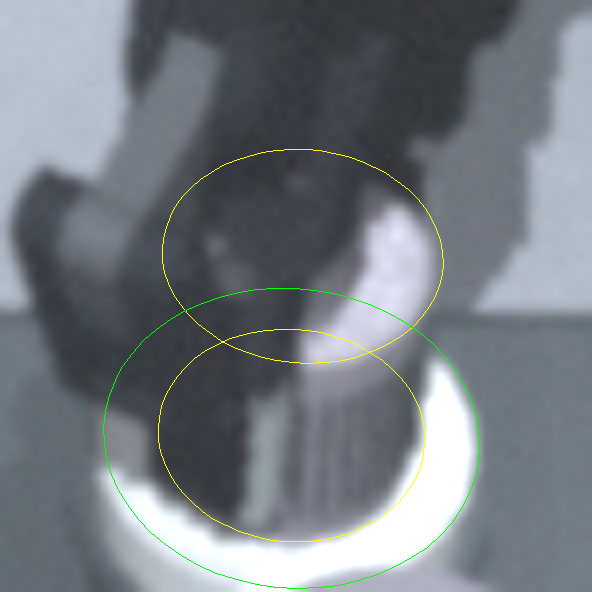

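The collar (bottom arc near (297,541)) and the bearing ring (bottom near (300,588)) both match the fully-home heights, and the push holds steady at about 20 N. I'll hand it in.

```bash
python3 -c "
from bench import bot
print(bot.sign_off())"
```

```text
the job is handed in; nothing more can be done
None
```

The collar is over the post and pushed fully home. I handed the job in at about 16 s, with the arm still holding it down.

- **Keyways:** I never had to turn the collar. It was already lined up with the pins and slid past their tops (80 mm) with no added force.
- **Seating:** It met the bearing ring at an underside height of about 73 mm. It then moved 8 mm against the springs, with the push on the arm rising from 3 N to 8 N. It stopped hard at about 65 mm, and the push held steady at about 20 N.
- **Checks:** The last side picture agrees with the fully-home height for both collar and ring. The top view was blocked by the arm, so it could not confirm this. The two cameras differed by about 2 mm on positions (4 mm in y at the post top), which I corrected by feel on the post.
- **Other parts:** I did not touch the loose ring, plug gauge or wrench, but I did not check them in a picture afterwards.

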